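# Slide a steel end-cap blank into the nest of a welding fixture

### The arm

A 7-joint arm with a two-finger parallel gripper is mounted at the origin on the work surface. World frame = base frame: x ahead of the robot, y to its left, z up, the work surface at z = 0. Lengths are in m, angles in rad, forces in N, time in s.
With the tool pointing down it reaches from about 0.425 to 1.025 m from the base axis. Payload 3.6 kg.
Tool frame: the origin (TCP) lies midway between the tips of the shut fingers; the grasp point (between the pads) lies 19 mm behind it; y points along the fingers, z is the direction in which the jaws open and shut, and the axes are right-handed (so a half turn about y gives the same grasp; the last joint's range is limited). The gripper opens to 85 mm and grips with 20 to 120 N. Pads are 22 mm wide; open, the fingers measure 114 mm over their backs; the gripper's body (76 mm by 85 mm) begins 54 mm behind the grasp point. The pads swing forward as they close: fully open they stand 13 mm farther back than shut.
Start: joints at [-1.2, 0.591, 0.048, 1.609, -0.033, 0.943, -0.034], TCP at [0.325, 0.648, 0.231] pointing down, gripper open.
Joint ranges: [-2.69, 2.69], [-0.47, 2.24], [-1.27, 1.36], [0.19, 2.51], [-1.53, 4.68], [0.08, 2.07], [-3.09, 3.09]. Speed limits (rad/s): [2.57, 2.57, 3.14, 3.14, 3.14, 3.14, 3.14].

### API

Orientations are given as [roll, pitch, yaw] about the fixed x, y, z axes, in that order (R = Rz(yaw) Ry(pitch) Rx(roll)).
In Python, from workcell import * gives the robot as it stands. The module is installed in compiled form; this text tells all that it offers.
- The arm moves only by the tool jog_arm, never from a script. Its argument "targets" is a list that holds one entry, the list of rows, each a list of 7 numbers: the turn, a rotation vector about the world's x, y, z in degrees, then the shift along the world's x, y, z in cm, then the finger opening in cm, from 0 to 8.54. A call has 1 to 10 rows; each row is the pose to reach, as a shift and turn from the pose commanded when the call began; what a row does not reach only later rows make up. A row lasts 1/10 s, in which the tool goes at most 50 mm and 8.59 degrees, less where a joint would pass 70% of its speed; a pose out of reach is approached as far as the arm can. A call with a gripper value outside its range is refused whole. The fingers move at their own pace and stop on an object; "newtons" is the grip in N (left out, the last holds). Time passes only in rows, so rows that repeat a pose let the fingers close. It gives the time, the measured TCP pose, the force and the opening at its end, in the units of the state.
- sense(): the state, without advancing time (a new reading comes with each control period).
- read_camera(name): name is "side" or "top" or "wrist"; returns (picture, depth): 420x560x3 uint8, red, green, blue; 420x560 float32, m along the optical axis (not along the pixel's ray), 0 where there is no reading.
- camera_model(name): a dict with "K" (3x3 intrinsics, pixels), "T" (4x4, takes a point from camera to world coordinates); the wrist camera has in their place "hand_eye" (4x4, takes a point from camera to tool coordinates, whose origin is the TCP and whose axes are the tool frame's). Camera axes: x right, y up, looking along -z (the intrinsics and any distortion apply to the point x, -y, -z); pixel columns grow to the right and rows downward; lengths in m; the calibration is good to about 2 mm. A picture is of the moment at which its call begins: read the wrist's pose just before it. camera_model takes no time and is no camera call.
- finish_job(): hands the job in, once; it reports no verdict.
The state is a dict: "t": time; "joints": joint angles; "joint_vel": joint speeds; "tau": joint torques, N m; "ee_pos": TCP position; "eef_rot": TCP orientation; "contact_force": force on the tool from outside, world axes, zero at the start; "wrist_torque": the same for the moment, N m; "grip_width": finger opening in m.
Only numpy, scipy, OpenCV 4.12 (cv2) and the standard library are available. Lean on these libraries where they do the work, as an engineer would, in place of code of your own. Each camera call takes 0.05 s, during which the arm holds its last target.

### The job

Take the loose steel disc from the table and lay it flat on the open end of the welding fixture's plate, then slide it along the plate between the guide rails, gently and without lifting it, until it drops into the round pocket, and leave it lying flat and fully home in there. Push and press only lightly, and stop once it has dropped in flat: a hard shove against the pocket's edge marks the plate. Leave the other things on the table alone.

Things in the scene. Friction and masses are not known exactly. Their poses are not given: they have to be found in the camera images.
- disc_center (a point): The loose plain steel disc (end-cap blank), 50 mm in diameter, 14 mm thick, 0.18 to 0.27 kg, steel on steel friction about 0.6, lying flat on the table at the start. The point is its centre, half-way up (7 mm above its underside); z along the disc's axis.
- fixture: Fixed welding fixture, grey base 240 x 130 mm. Origin: centre of the base's underside, on the table. x runs along the channel, away from the open end (negative x, nearer the robot); z up. Steel plate on it: top 26 mm above the origin, 98 mm wide, covers at least x = -125 to +115 mm, does not move. Grey lugs outside the rails rise 7 mm above the plate.
- lead_in (a point): Middle of the plate's bare open end, on the plate's top: fixture x = -92, y = 0, z = 26 mm. The disc is laid here, its centre within 30 mm along x. No rails from x = -125 to -60 mm.
- rails (a point): Point on the plate's top, midway between the two steel guide rails: fixture x = 45, y = 0, z = 26 mm. The rails are 8 mm high, 52 mm apart (inner faces at y = +-26 mm) from x = -30 to +120 mm and flare out to about 80 mm apart at x = -58 mm. The round pocket lies between them on the centre line, centre anywhere from fixture x = +10 to +70 mm: not measured, to be found by sliding.
- centre_line (a point): Point on the centre line at the level of the pocket's floor: fixture x = 45, y = 0, z = 23 mm (the pocket itself may lie up to 35 mm either way along x). Pocket: 53 mm in diameter, 3 mm deep, flat, 1 mm edge chamfer. A seated disc stands 11 mm proud, its centre 30 mm above the fixture's origin (33 mm while sliding); it may dip nose first, then drop flat when pushed on lightly (5 to 8 N) until the pocket's far edge stops it.
- steel_box: Bystander: closed stainless steel box, 60 x 60 x 90 mm, upright on the table; origin at the centre of its underside.
- wire_brush: Bystander: brush with a wooden handle, 190 mm long, lying on the table along its x axis.
- gel_can: Bystander: aluminium can, 66 mm in diameter, 100 mm high, upright; origin at the centre of its underside.
Not all that is in view belongs to the job. Of the things that look like the part that bears disc_center, the middle-sized one is meant.

How it is judged:
On the way:
1. the disc lies flat on the bare open end of the plate (x of disc_center in the frame of fixture between -0.13 and -0.052 m and y of disc_center in the frame of fixture between -0.035 and 0.035 m and z of disc_center in the frame of fixture between 0.031 and 0.036 m and angle between disc_center's own z axis and vertical below 0.08 rad), for 0.1 s.
At the end, for the whole second after the job is handed in: The disc lies in the pocket: its centre between the rails (x = 5 to 75 mm, within 4 mm of the centre line, in the fixture's frame), 28.5 to 31.4 mm above the fixture's underside, tilted less than 0.08 rad, at rest and released (z of disc_center in the frame of fixture between 0.0285 and 0.0314 m and x of disc_center in the frame of fixture between 0.005 and 0.075 m and y of disc_center in the frame of fixture between -0.004 and 0.004 m and angle between disc_center's own z axis and vertical below 0.08 rad and linear speed of disc below 0.01 m/s); the robot touches nothing.
It fails at once if the disc is pressed or shoved with more than 25 N against the fixture between the rails (contact force between disc and fixture above 25 N and x of disc_center in the frame of fixture above -0.045 m).
It fails at once if the disc is pressed on the fixture with more than 45 N anywhere (contact force between disc and fixture above 45 N).
It fails at once if the disc is carried through the air, more than 6 mm above the plate (and below 45 mm), past the open end (x of disc_center in the frame of fixture between -0.04 and 0.12 m and y of disc_center in the frame of fixture between -0.04 and 0.04 m and z of disc_center in the frame of fixture between 0.039 and 0.078 m).
It fails at once if another thing on the table is moved by more than 20 mm (distance of any of steel_box, wire_brush, gel_can from where it was at the start of the episode above 0.02 m).
It also fails if it takes over 54 s, if anything falls off the work surface, if the arm or the gripper's body presses on something with over 40 N, if the wrist force passes 120 N, or if a joint passes its speed limit or range.

## Working session

There is one attempt and no reset: what is moved stays moved. The work goes in short steps, Python scripts to look and compute and a tool call to move; the robot and the scene stay as the last step left them, time stands still between calls to the robot, and variables do not carry over. Pictures are saved under pics/ and viewed, and the job is handed in when it is done.

Besides the shell and the picture viewer there is one more tool, called in YAML: its name, and indented under it one key for each argument. jog_arm: Moves the arm, as the interface text tells. Its arguments: {"type":"object","properties":{"targets":{"type":"array","items":{"type":"array","items":{"type":"array","items":{"type":"number"}}}},"newtons":{"type":"number"}},"required":["targets"]}

```bash
mkdir -p pics
cat > h.py <<'E'
import numpy as np, cv2
from workcell import *
from scipy.spatial.transform import Rotation as R
def world(name,T,K,u,v,d=None,z=None):
    r=np.array([(u-K[0,2])/K[0,0],-(v-K[1,2])/K[1,1],-1.])
    if d is not None: p=r*d
    else:
        o=T[:3,3]; w=T[:3,:3]@r; s=(z-o[2])/w[2]; return o+s*w
    return T[:3,:3]@p+T[:3,3]
E
python3 - <<'E'
from h import *
s=sense(); print(s)
for n in ["side","top"]:
    p,d=read_camera(n); cv2.imwrite(f"pics/{n}0.png",p[:,:,::-1]); np.savez(f"{n}0.npz",p=p,d=d)
    print(n,camera_model(n))
print(camera_model("wrist"))
E
```

```text
{'t': 0.0, 'joints': array([-1.19949482,  0.59212252,  0.04827501,  1.60985186, -0.0332772 ,
        0.94269338, -0.03367308]), 'joint_vel': array([-0.00044582,  0.00041979, -0.00134004,  0.00071811, -0.00031097,
        0.00043285, -0.00021879]), 'tau': array([-5.27561460e-04, -5.48692274e+01,  1.54584814e+00, -1.98124194e+01,
        9.31718387e-03,  8.68573668e-03,  8.22240281e-06]), 'ee_pos': array([0.3245867, 0.6473404, 0.2301268]), 'eef_rot': array([-1.57306371e+00, -1.32789726e-04, -4.64660651e-01]), 'contact_force': array([-0.14041029, -0.13707818, -0.37549016]), 'wrist_torque': array([ 0.03775475, -0.03579694,  0.03383277]), 'grip_width': 0.08555432285425668}
side {'K': array([[402.73732227,   0.        , 284.47661458],
       [  0.        , 402.73732227, 205.33239412],
       [  0.        ,   0.        ,   1.        ]]), 'T': array([[ 0.78756906,  0.42460251, -0.44659567,  0.16743311],
       [-0.61583902,  0.51662945, -0.59484141, -0.61759757],
       [-0.02184668,  0.74350973,  0.66836816,  0.73266717],
       [ 0.        ,  0.        ,  0.        ,  1.        ]])}
top {'
[... 320 characters left out ...]
6360404e-03],
       [-4.49298844e-03,  1.59134161e-01,  9.87246743e-01,
         1.27469629e+00],
       [ 0.00000000e+00,  0.00000000e+00,  0.00000000e+00,
         1.00000000e+00]])}
{'K': array([[353.23330413,   0.        , 279.69136006],
       [  0.        , 353.23330413, 208.11632964],
       [  0.        ,   0.        ,   1.        ]]), 'hand_eye': array([[-1.35836301e-04, -9.45175866e-01, -3.26561732e-01,
        -8.34853275e-02],
       [-5.54339482e-04,  3.26561756e-01, -9.45175704e-01,
        -1.42211995e-01],
       [ 9.99999837e-01,  5.26368903e-05, -5.68307241e-04,
         4.31658617e-04],
       [ 0.00000000e+00,  0.00000000e+00,  0.00000000e+00,
         1.00000000e+00]])}
```

View pics/top0.png

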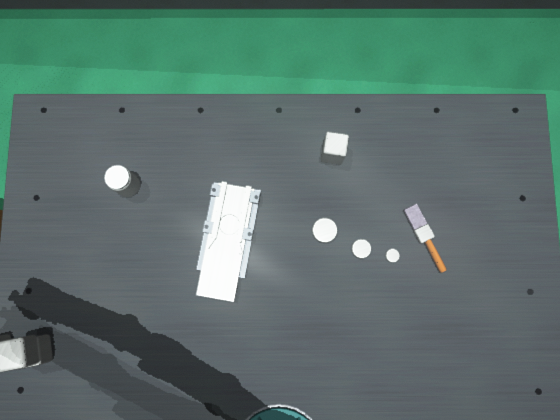

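View pics/side0.png

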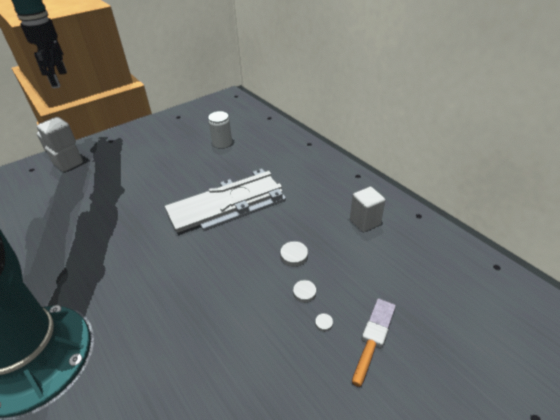

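The top view shows three discs: large at (325,230), middle at (362,248) and small at (393,255). The fixture runs from its open end at (216,300) to its far end at (240,185). Next I'll enlarge it.

Run:
```python
from h import *
p=np.load("top0.npz")['p'][:,:,::-1]
cv2.imwrite("pics/top_fx.png",cv2.resize(p[170:310,170:290],None,fx=4.2,fy=4.2,interpolation=cv2.INTER_CUBIC))
cv2.imwrite("pics/top_d.png",cv2.resize(p[200:280,300:420],None,fx=6,fy=6,interpolation=cv2.INTER_CUBIC))
for n in ["top","side"]:
    z=np.load(n+"0.npz"); p=z['p']; d=z['d']; m=camera_model(n); K,T=m['K'],m['T']
    g=p.min(2)
    if n=="top": x0,y0,x1,y1=300,200,420,280
    else: x0,y0,x1,y1=270,230,345,340
    b=np.zeros_like(g); b[y0:y1,x0:x1]=(g[y0:y1,x0:x1]>150)
    nn,l,st,c=cv2.connectedComponentsWithStats(b)
    for i in range(1,nn):
        if st[i,4]<50: continue
        u,v=c[i]; w=world(n,T,K,u,v,z=.014); dd=d[l==i]; 
        vv,uu=np.where(l==i); pts=np.array([world(n,T,K,a,q,d=d[q,a]) for a,q in zip(uu,vv) if d[q,a]>0])
        print(n,c[i],st[i],w,np.median(pts,0), np.ptp(pts,axis=0))
```

```text
top [414.20577617 217.52707581] [405 204  15  36 277] [ 0.59432047 -0.36164434  0.014     ] [ 0.59765805 -0.36187195  0.01893165] [0.09403072 0.03929429 0.01308223]
top [324.38736842 229.60842105] [312 218  25  24 475] [ 0.56162689 -0.12184588  0.014     ] [ 0.56043695 -0.12054609  0.01941486] [0.06452608 0.06299855 0.02598197]
top [361.06756757 248.06756757] [352 239  19  19 296] [ 0.5126597  -0.21789336  0.014     ] [ 0.51273584 -0.21759994  0.01471703] [0.04929004 0.0505994  0.02394858]
top [392.31578947 254.96052632] [386 248  14  14 152] [ 0.49459886 -0.29960933  0.014     ] [ 0.49467152 -0.29994274  0.01110653] [0.03551351 0.03604686 0.02489557]
side [293.69078947 251.1622807 ] [280 241  28  21 456] [ 0.56449728 -0.11974987  0.014     ] [ 0.56281891 -0.12304347  0.01824828] [0.07453682 0.07918736 0.02468449]
side [304.17428571 289.11428571] [293 280  23  19 350] [ 0.51345029 -0.21885493  0.014     ] [ 0.5136015  -0.21898078  0.01408461] [0.0549795  0.05742117 0.01949061]
side [323.65454545 320.74545455] [315 313  18  16 220] [ 0.49402805 -0.30291763  0.014     ] [ 0.49564092 -0.30099626  0.01002766] [0.04038503 0.03906636 0.01524296]
```

View pics/top_fx.png

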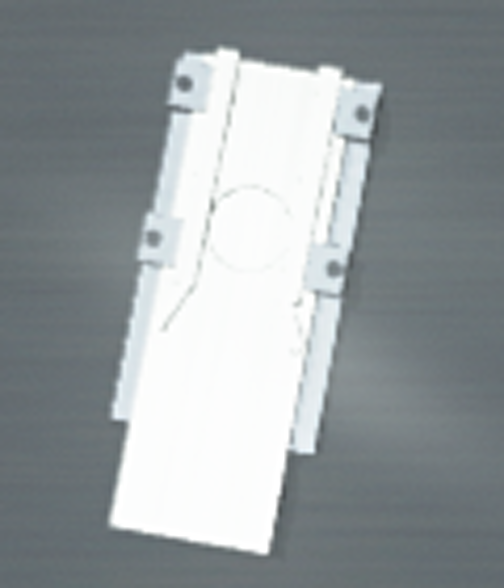

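View pics/top_d.png

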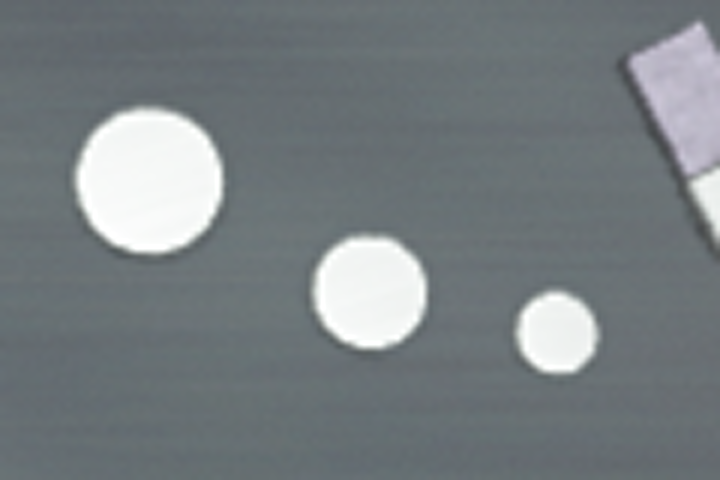

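The enlarged crop shows the fixture tilted about 10°. The plate's open end has corners at about (110,525) and (268,554) in crop pixels. The rails' kink is near (197,287), and a faint pocket circle is centred at about (250,228).

Run:
```python
from h import *
m=camera_model("top");K,T=m['K'],m['T']
def w(a,b,z): return world("top",T,K,170+(a+.5)/4.2-.5,170+(b+.5)/4.2-.5,z=z)
P={'pBL':(110,525,.026),'pBR':(268,554,.026),'gBL':(113,418,.02),'gBR':(313,453,.02),'gTL':(186,55,.02),'gTR':(382,83,.02),'Lrail_in_far':(238,50,.034),'Lrail_kink':(197,287,.026),'Lflare':(163,330,.026),'Rrail_in_far':(320,68,.034),'pocket':(250,228,.026)
}
W={k:w(*v) for k,v in P.items()}
for k,v in W.items(): print(k,v.round(4))
d=np.load("top0.npz")['d']
# heightmap of region via depth
vv,uu=np.mgrid[170:310,170:290]
pts=np.array([world("top",T,K,a,b,d=d[b,a]) for a,b in zip(uu.ravel(),vv.ravel())])
h=pts[:,2].reshape(uu.shape)
g=np.clip((h-0)/.045*255,0,255).astype('uint8')
cv2.imwrite("pics/hm.png",cv2.resize(cv2.applyColorMap(g,cv2.COLORMAP_JET),None,fx=4.2,fy=4.2,interpolation=cv2.INTER_NEAREST))
mask=((h>.015)&(h<.05)).astype('uint8'); 
q=pts[(mask.ravel()>0)][:,:2].astype('float32'); print(cv2.minAreaRect(q))
mask2=pts[((h>.022)&(h<.03)).ravel()]; print(np.median(mask2[:,2]))
```

```text
pBL [0.3909 0.2133 0.026 ]
pBR [0.3736 0.116  0.026 ]
gBL [0.4565 0.2143 0.02  ]
gBR [0.4351 0.0896 0.02  ]
gTL [0.6876 0.1739 0.02  ]
gTR [0.6694 0.0482 0.02  ]
Lrail_in_far [0.6877 0.1391 0.034 ]
Lrail_kink [0.5377 0.1629 0.026 ]
Lflare [0.5108 0.1836 0.026 ]
Rrail_in_far [0.6761 0.087  0.034 ]
pocket [0.575  0.1304 0.026 ]
((0.5319067239761353, 0.13761034607887268), (0.12957225739955902, 0.30362457036972046), 80.12821197509766)
0.026856921689330182
```

View pics/hm.png

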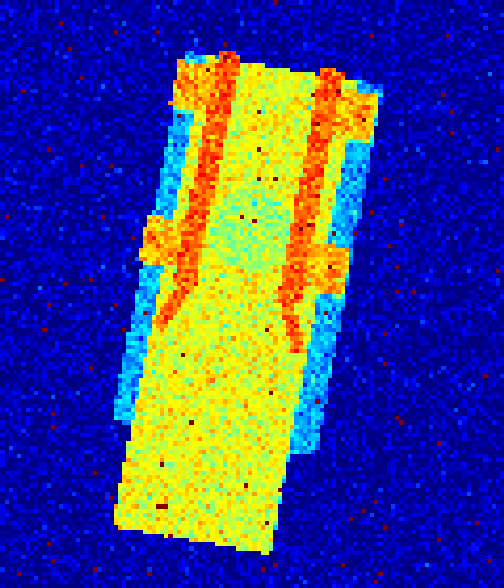

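jog_arm:
  targets:
    - [[0, 0, -73.3, 18.9, -86.5, -5, 8.5], [0, 0, -73.3, 18.9, -86.5, -5, 8.5], [0, 0, -73.3, 18.9, -86.5, -5, 8.5], [0, 0, -73.3, 18.9, -86.5, -5, 8.5], [0, 0, -73.3, 18.9, -86.5, -5, 8.5], [0, 0, -73.3, 18.9, -86.5, -5, 8.5], [0, 0, -73.3, 18.9, -86.5, -5, 8.5], [0, 0, -73.3, 18.9, -86.5, -5, 8.5], [0, 0, -73.3, 18.9, -86.5, -5, 8.5], [0, 0, -73.3, 18.9, -86.5, -5, 8.5]]
  newtons: 40

```text
t: 1.1
ee_pos: [0.4314, 0.1586, 0.2029]
eef_rot: [-1.571, -0.0, -1.745]
contact_force: [0.1, 0.1, 0.2]
grip_width: 0.0853
```

jog_arm:
  targets:
    - [[0, 0, 0, 8.0, -37.6, -3, 8.5], [0, 0, 0, 8.0, -37.6, -3, 8.5], [0, 0, 0, 8.0, -37.6, -3, 8.5], [0, 0, 0, 8.0, -37.6, -3, 8.5], [0, 0, 0, 8.0, -37.6, -3, 8.5], [0, 0, 0, 8.0, -37.6, -3, 8.5], [0, 0, 0, 8.0, -37.6, -3, 8.5], [0, 0, 0, 8.0, -37.6, -3, 8.5], [0, 0, 0, 8.0, -37.6, -3, 8.5], [0, 0, 0, 8.0, -37.6, -3, 8.5]]

```text
t: 2.1
ee_pos: [0.5109, -0.2163, 0.1727]
eef_rot: [-1.572, 0.0, -1.746]
contact_force: [0.5, 0.2, -1.5]
grip_width: 0.0848
```

```bash
cat >> h.py <<'E'
def wrist(fn):
    s=sense(); p,d=read_camera("wrist"); m=camera_model("wrist")
    W=np.eye(4); W[:3,:3]=R.from_euler('xyz',s['eef_rot']).as_matrix(); W[:3,3]=s['ee_pos']
    cv2.imwrite("pics/%s.png"%fn,p[:,:,::-1]); np.savez(fn+".npz",p=p,d=d,T=W@m['hand_eye'],K=m['K'])
    print({k:np.round(s[k],4) for k in ['t','ee_pos','eef_rot','contact_force','grip_width']})
    return p,d,W@m['hand_eye'],m['K']
E
python3 - <<'E'
from h import *
p,d,T,K=wrist("w1")
b=(p.min(2)>150).astype('uint8')
n,l,st,c=cv2.connectedComponentsWithStats(b)
for i in range(1,n):
    if st[i,4]<300: continue
    print(c[i],st[i],world("",T,K,*c[i],z=.014))
E
```

```text
{'t': np.float64(2.1), 'ee_pos': array([ 0.5109, -0.2163,  0.1727]), 'eef_rot': array([-1.5721e+00,  2.0000e-04, -1.7463e+00]), 'contact_force': array([ 0.4961,  0.2   , -1.5438]), 'grip_width': np.float64(0.0848)}
[302.47815334  53.87273289] [ 239    0  125  106 9704] [ 0.5481619  -0.11268863  0.014     ]
[282.07916667 205.86666667] [257 192  51  24 480] [ 0.51078623 -0.2336467   0.014     ]
[277.68839885 270.45733461] [ 259  254   38   34 1043] [ 0.4953674  -0.29734022  0.014     ]
[355.21876519 332.73650948] [ 323  301   62   60 2057] [ 0.56097986 -0.38196397  0.014     ]
```

View pics/w1.png

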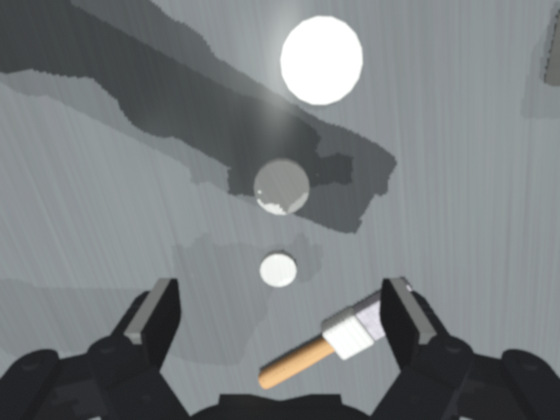

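The wrist view has the middle disc in shadow. Its edges are at columns 254 and 309, rows 158 and about 216, so its centre is near (281.5,186). The fingers are at both lower corners.

Run:
```python
from h import *
z=np.load("w1.npz");T,K=z['T'],z['K']
for a in [(281.5,186),(254,187),(309,187),(281.5,158),(281.5,214),(281.5,216)]: print(a,world("",T,K,*a,z=.014))
p=z['p'][140:230,230:335,::-1]; cv2.imwrite("pics/w1c.png",cv2.resize(p,None,fx=6,fy=6,interpolation=cv2.INTER_CUBIC))
```

```text
(281.5, 186) [ 0.51347004 -0.21534106  0.014     ]
(254, 187) [ 0.48940369 -0.21201332  0.014     ]
(309, 187) [ 0.5372155  -0.22046857  0.014     ]
(281.5, 158) [ 0.51777452 -0.19081253  0.014     ]
(281.5, 214) [ 0.50892888 -0.24121823  0.014     ]
(281.5, 216) [ 0.50859494 -0.24312115  0.014     ]
```

View pics/w1c.png

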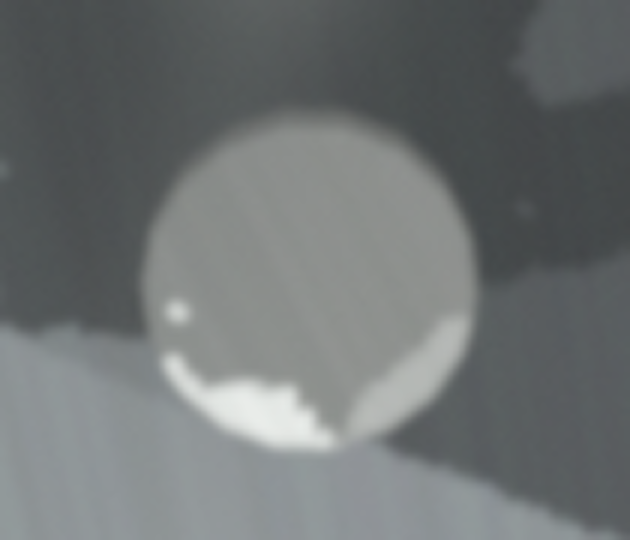

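jog_arm:
  targets:
    - [[0, 0, 0, 0.2, -0.1, -4, 8.5], [0, 0, 0, 0.2, -0.1, -8, 8.5], [0, 0, 0, 0.2, -0.1, -12, 8.5], [0, 0, 0, 0.2, -0.1, -14.5, 8.0], [0, 0, 0, 0.2, -0.1, -16, 7.0], [0, 0, 0, 0.2, -0.1, -16.8, 6.5], [0, 0, 0, 0.2, -0.1, -17.0, 6.0], [0, 0, 0, 0.2, -0.1, -17.0, 6.0], [0, 0, 0, 0.2, -0.1, -17.0, 6.0]]

```text
t: 3.05
ee_pos: [0.5144, -0.2168, 0.0043]
eef_rot: [-1.569, -0.0, -1.744]
contact_force: [-0.6, -0.3, -0.2]
grip_width: 0.0604
```

Run:
```python
from h import *
p,d,T,K=wrist("w2")
```

```text
{'t': np.float64(3.05), 'ee_pos': array([ 0.5144, -0.2168,  0.0043]), 'eef_rot': array([-1.5687e+00, -5.0000e-04, -1.7439e+00]), 'contact_force': array([-0.5777, -0.2617, -0.2038]), 'grip_width': np.float64(0.0604)}
```

View pics/w2.png

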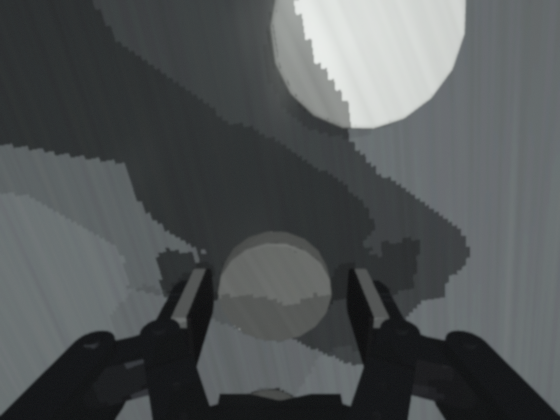

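Run:
```python
from h import *
z=np.load("w2.npz");T,K=z['T'],z['K']
for a in [(275,291),(219,290),(331,290),(275,243),(275,340)]: print(a,world("",T,K,*a,z=.014))
```

```text
(275, 291) [ 0.5134302  -0.21572392  0.014     ]
(219, 290) [ 0.48974714 -0.2110496   0.014     ]
(331, 290) [ 0.53730667 -0.21942411  0.014     ]
(275, 243) [ 0.51743339 -0.19338404  0.014     ]
(275, 340) [ 0.50889838 -0.24101381  0.014     ]
```

jog_arm:
  targets:
    - [[0, 0, 0, -0.1, 0, -0.2, 6.0], [0, 0, 0, -0.1, 0, -0.3, 5.6], [0, 0, 0, -0.1, 0, -0.3, 4.5], [0, 0, 0, -0.1, 0, -0.3, 4.5], [0, 0, 0, -0.1, 0, -0.3, 4.5], [0, 0, 0, -0.1, 0, -0.3, 4.5], [0, 0, 0, -0.1, 0, -0.3, 4.5]]
  newtons: 40

```text
t: 3.8
ee_pos: [0.5124, -0.2166, 0.0006]
eef_rot: [-1.571, 0.0, -1.744]
contact_force: [-1.2, 0.6, 5.6]
grip_width: 0.0483
```

jog_arm:
  targets:
    - [[0, 0, 0, 0, 0, 1, 4.5], [0, 0, 0, 0, 0, 3, 4.5], [0, 0, 0, 0, 0, 6, 4.5], [0, 0, 0, 0, 0, 9, 4.5], [0, 0, 0, 0, 0, 10, 4.5], [0, 0, 0, 0, 0, 10, 4.5]]

```text
t: 4.4
ee_pos: [0.5134, -0.2169, 0.1014]
eef_rot: [-1.568, -0.001, -1.744]
contact_force: [-0.0, -0.1, -2.0]
grip_width: 0.0483
```

Run:
```python
from h import *
p,d,T,K=wrist("w3")
```

```text
{'t': np.float64(4.4), 'ee_pos': array([ 0.5134, -0.2169,  0.1014]), 'eef_rot': array([-1.5677e+00, -6.0000e-04, -1.7439e+00]), 'contact_force': array([-0.017 , -0.1145, -2.0154]), 'grip_width': np.float64(0.0483)}
```

View pics/w3.png

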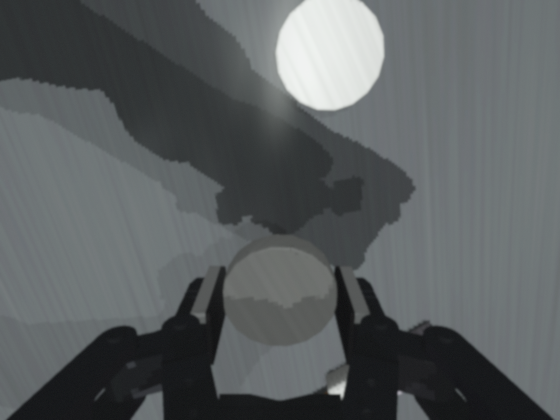

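jog_arm:
  targets:
    - [[0, 0, 0, -4.1, 36.5, 1, 4.5], [0, 0, 0, -4.1, 36.5, 1, 4.5], [0, 0, 0, -4.1, 36.5, 1, 4.5], [0, 0, 0, -4.1, 36.5, 1, 4.5], [0, 0, 0, -4.1, 36.5, 1, 4.5], [0, 0, 0, -4.1, 36.5, 1, 4.5], [0, 0, 0, -4.1, 36.5, 1, 4.5], [0, 0, 0, -4.1, 36.5, 1, 4.5], [0, 0, 0, -4.1, 36.5, 1, 4.5], [0, 0, 0, -4.1, 36.5, 1, 4.5]]

```text
t: 5.45
ee_pos: [0.4706, 0.1479, 0.109]
eef_rot: [-1.573, -0.002, -1.743]
contact_force: [0.2, 0.2, -2.2]
grip_width: 0.0481
```

Run:
```python
from h import *
p,d,T,K=wrist("w4")
p,d=read_camera("top"); cv2.imwrite("pics/t4.png",cv2.resize(p[150:330,150:330,::-1],None,fx=3.3,fy=3.3,interpolation=cv2.INTER_CUBIC))
```

```text
{'t': np.float64(5.45), 'ee_pos': array([0.4706, 0.1479, 0.109 ]), 'eef_rot': array([-1.5725, -0.002 , -1.7433]), 'contact_force': array([ 0.2239,  0.1734, -2.2407]), 'grip_width': np.float64(0.0481)}
```

View pics/w4.png

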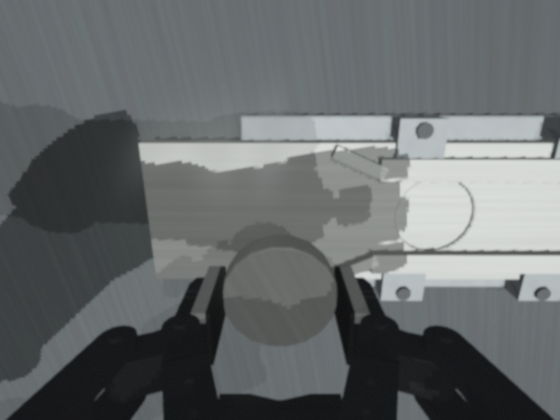

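View pics/t4.png

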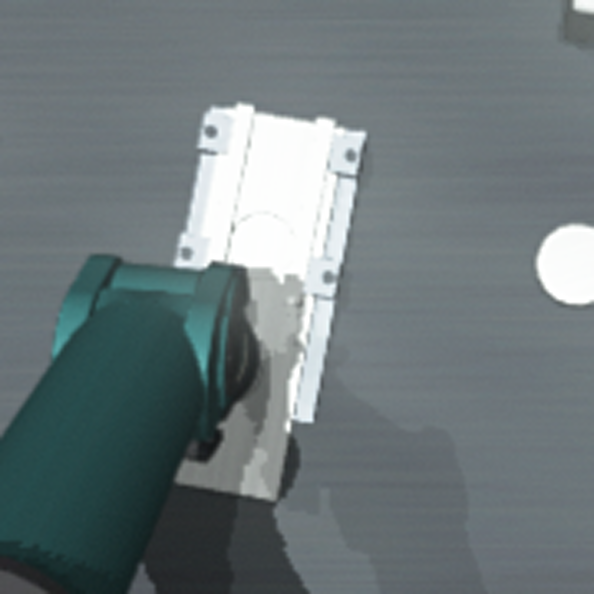

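Run:
```python
from h import *
z=np.load("w4.npz");T,K=z['T'],z['K']
cv2.imwrite("pics/w4c.png",cv2.resize(z['p'][100:310,320:560,::-1],None,fx=3.3,fy=2.8,interpolation=cv2.INTER_CUBIC))
yaw=np.deg2rad(-9.9);c,s=np.cos(yaw),np.sin(yaw);O=np.array([.5625,.1325])
def fx(w): a=w[:2]-O; return (np.array([c*a[0]+s*a[1],-s*a[0]+c*a[1]])*1000).round(1)
for n,a,h in [("pocket",(437,214),.026),("L",(400,214),.026),("R",(474,214),.026),("T",(437,179),.026),("B",(437,250),.026),("up rail in top1",(390,181),.034),("up2",(545,181),.034),("low bot1",(390,252),.026),("low2",(545,252),.026),("end1",(139,142),.026),("end2",(155,279),.026),("edge2",(385,142),.026),("base corner",(242,117),.018)]:
    w=world("",T,K,*a,z=h); print(n,w.round(4),fx(w))
```

```text
pocket [0.5769 0.1319 0.026 ] [14.3  1.9]
L [0.5522 0.1362 0.026 ] [-10.8   1.8]
R [0.6015 0.1276 0.026 ] [39.3  1.9]
T [0.5775 0.1566 0.026 ] [10.7 26.3]
B [0.5761 0.1047 0.026 ] [ 18.2 -25.1]
up rail in top1 [0.545 0.163 0.034] [-22.5  27. ]
up2 [0.6415 0.1462 0.034 ] [75.5 27.1]
low bot1 [0.5435 0.1088 0.026 ] [-14.6 -26.7]
low2 [0.6509 0.0902 0.026 ] [ 94.4 -26.5]
end1 [0.3923 0.2132 0.026 ] [-181.5   50.2]
end2 [0.3741 0.1161 0.026 ] [-182.8  -48.5]
edge2 [0.5458 0.1865 0.026 ] [-25.7  50.3]
base corner [0.4589 0.2166 0.018 ] [-116.6   65. ]
```

View pics/w4c.png

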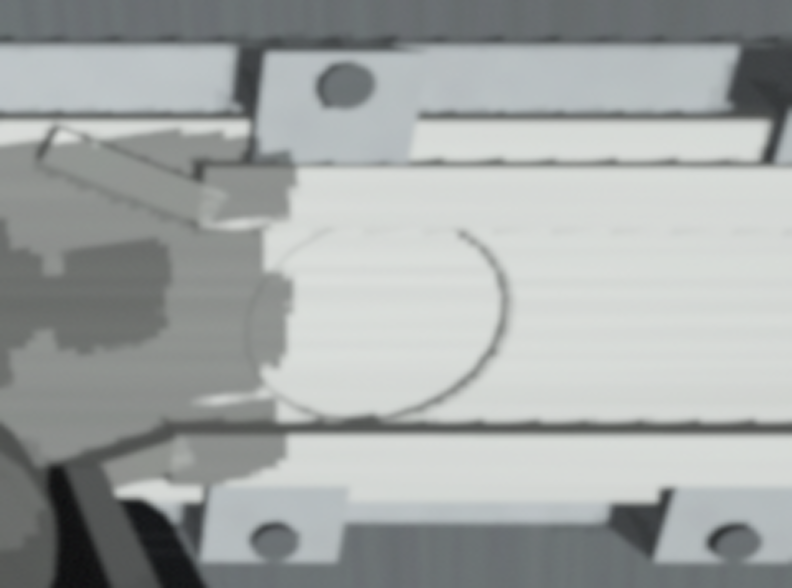

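jog_arm:
  targets:
    - [[0, 0, 0, 0, 0.05, -2, 4.5], [0, 0, 0, 0, 0.05, -4, 4.5], [0, 0, 0, 0, 0.05, -6, 4.5], [0, 0, 0, 0, 0.05, -7, 4.5], [0, 0, 0, 0, 0.05, -7.5, 4.5], [0, 0, 0, 0, 0.05, -7.7, 4.5], [0, 0, 0, 0, 0.05, -7.8, 4.5], [0, 0, 0, 0, 0.05, -7.8, 4.5]]

```text
t: 6.35
ee_pos: [0.472, 0.1489, 0.0326]
eef_rot: [-1.57, 0.0, -1.744]
contact_force: [0.5, 0.6, -1.4]
grip_width: 0.048
```

jog_arm:
  targets:
    - [[0, 0, 0, 0, 0, -0.2, 4.5], [0, 0, 0, 0, 0, -0.3, 4.5], [0, 0, 0, 0, 0, -0.4, 4.5], [0, 0, 0, 0, 0, -0.45, 4.5], [0, 0, 0, 0, 0, -0.45, 4.5]]

```text
t: 6.85
ee_pos: [0.4715, 0.1489, 0.0276]
eef_rot: [-1.571, -0.0, -1.744]
contact_force: [1.1, 0.1, -2.4]
grip_width: 0.0482
```

jog_arm:
  targets:
    - [[0, 0, 0, 0, 0, -0.05, 4.5], [0, 0, 0, 0, 0, -0.1, 4.5], [0, 0, 0, 0, 0, -0.1, 4.5]]

```text
t: 7.15
ee_pos: [0.4716, 0.1489, 0.0266]
eef_rot: [-1.571, 0.0, -1.744]
contact_force: [-0.2, 0.4, -2.5]
grip_width: 0.0481
```

jog_arm:
  targets:
    - [[0, 0, 0, 0, 0, -0.05, 4.5], [0, 0, 0, 0, 0, -0.1, 4.5], [0, 0, 0, 0, 0, -0.1, 4.5]]

```text
t: 7.45
ee_pos: [0.4716, 0.1489, 0.0265]
eef_rot: [-1.571, 0.001, -1.744]
contact_force: [-2.2, 0.5, 9.0]
grip_width: 0.0482
```

jog_arm:
  targets:
    - [[0, 0, 0, 0, 0, 0.07, 4.5], [0, 0, 0, 0, 0, 0.07, 5.2], [0, 0, 0, 0, 0, 0.07, 6.0], [0, 0, 0, 0, 0, 0.07, 6.0], [0, 0, 0, 0, 0, 0.07, 6.0]]

```text
t: 7.95
ee_pos: [0.4716, 0.1489, 0.0262]
eef_rot: [-1.571, -0.0, -1.744]
contact_force: [0.7, -0.0, 1.4]
grip_width: 0.0598
```

Run:
```python
from h import *
p,d,T,K=wrist("w5")
p,d=read_camera("side"); cv2.imwrite("pics/s5.png",cv2.resize(p[150:260,140:310,::-1],None,fx=4,fy=4,interpolation=cv2.INTER_CUBIC))
```

```text
{'t': np.float64(7.95), 'ee_pos': array([0.4716, 0.1489, 0.0262]), 'eef_rot': array([-1.5708e+00, -1.0000e-04, -1.7440e+00]), 'contact_force': array([ 0.7289, -0.0476,  1.3925]), 'grip_width': np.float64(0.0598)}
```

View pics/w5.png

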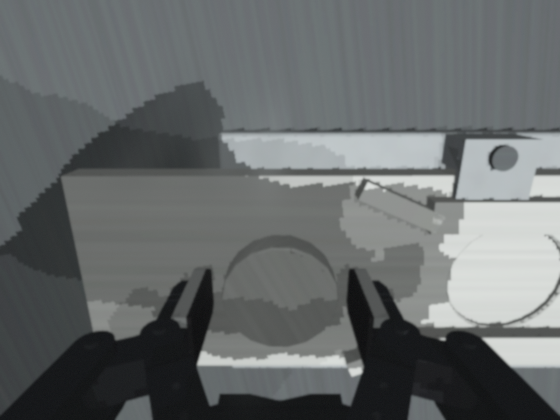

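View pics/s5.png

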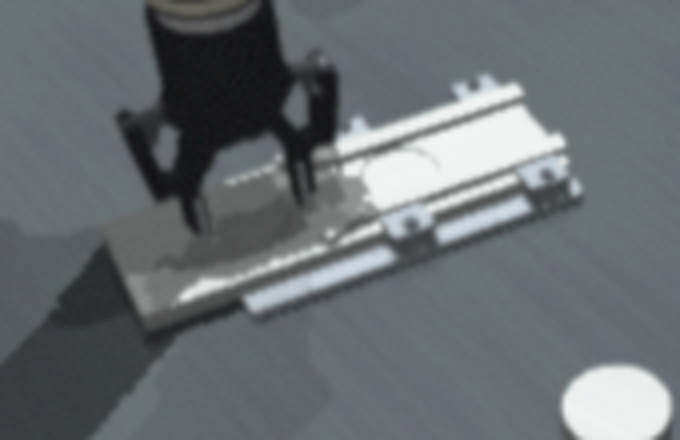

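The disc lies flat and released on the open end, with its top face centred at (280,297), the fingers clear on both sides, and the rails ahead. I'll slide it with the rear finger.

jog_arm:
  targets:
    - [[0, 0, 0, 0.4, -0.07, 0.1, 6.0], [0, 0, 0, 0.8, -0.14, 0.1, 6.0], [0, 0, 0, 1.3, -0.23, 0.1, 6.0], [0, 0, 0, 1.8, -0.31, 0.1, 6.0], [0, 0, 0, 2.3, -0.4, 0.1, 6.0], [0, 0, 0, 2.8, -0.49, 0.1, 6.0], [0, 0, 0, 3.3, -0.58, 0.1, 6.0], [0, 0, 0, 3.8, -0.66, 0.1, 6.0], [0, 0, 0, 4.3, -0.75, 0.1, 6.0], [0, 0, 0, 4.6, -0.8, 0.1, 6.0]]

```text
t: 9.05
ee_pos: [0.5185, 0.1407, 0.0273]
eef_rot: [-1.57, 0.0, -1.744]
contact_force: [-2.2, 0.0, 1.7]
grip_width: 0.0599
```

Run:
```python
from h import *
p,d,T,K=wrist("w6")
```

```text
{'t': np.float64(9.05), 'ee_pos': array([0.5185, 0.1407, 0.0273]), 'eef_rot': array([-1.5697,  0.    , -1.7443]), 'contact_force': array([-2.2387,  0.026 ,  1.6959]), 'grip_width': np.float64(0.0599)}
```

View pics/w6.png

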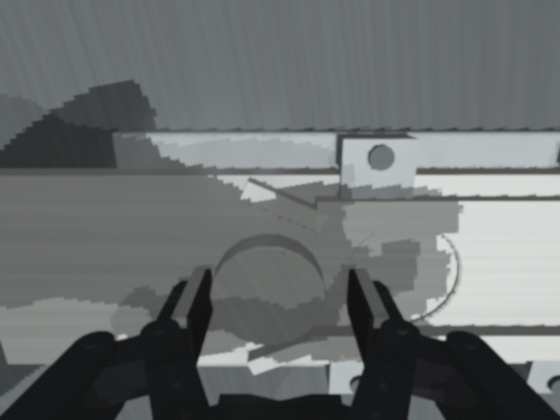

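jog_arm:
  targets:
    - [[0, 0, 0, 0.4, -0.07, 0, 6.0], [0, 0, 0, 0.8, -0.14, 0, 6.0], [0, 0, 0, 1.2, -0.21, 0, 6.0], [0, 0, 0, 1.6, -0.28, 0, 6.0], [0, 0, 0, 2.0, -0.35, 0, 6.0], [0, 0, 0, 2.4, -0.42, 0, 6.0], [0, 0, 0, 2.7, -0.47, 0, 6.0], [0, 0, 0, 3.0, -0.52, 0, 6.0], [0, 0, 0, 3.3, -0.57, 0, 6.0], [0, 0, 0, 3.5, -0.61, 0, 6.0]]

```text
t: 10.1
ee_pos: [0.5531, 0.1346, 0.0273]
eef_rot: [-1.57, -0.0, -1.744]
contact_force: [-2.9, 0.2, 1.0]
grip_width: 0.0599
```

jog_arm:
  targets:
    - [[0, 0, 0, 0.15, -0.03, 0, 6.0], [0, 0, 0, 0.3, -0.05, 0, 6.0], [0, 0, 0, 0.45, -0.08, 0, 6.0], [0, 0, 0, 0.6, -0.1, 0, 6.0], [0, 0, 0, 0.75, -0.13, 0, 6.0], [0, 0, 0, 0.9, -0.16, 0, 6.0], [0, 0, 0, 1.05, -0.18, 0, 6.0], [0, 0, 0, 1.2, -0.21, 0, 6.0], [0, 0, 0, 1.35, -0.23, 0, 6.0], [0, 0, 0, 1.5, -0.26, 0, 6.0]]

```text
t: 11.1
ee_pos: [0.5675, 0.1322, 0.0273]
eef_rot: [-1.571, -0.0, -1.744]
contact_force: [-3.0, 0.4, 2.3]
grip_width: 0.0599
```

Run:
```python
from h import *
p,d,T,K=wrist("w7")
```

```text
{'t': np.float64(11.1), 'ee_pos': array([0.5675, 0.1322, 0.0273]), 'eef_rot': array([-1.5712, -0.    , -1.7441]), 'contact_force': array([-2.9699,  0.4421,  2.3141]), 'grip_width': np.float64(0.0599)}
```

View pics/w7.png

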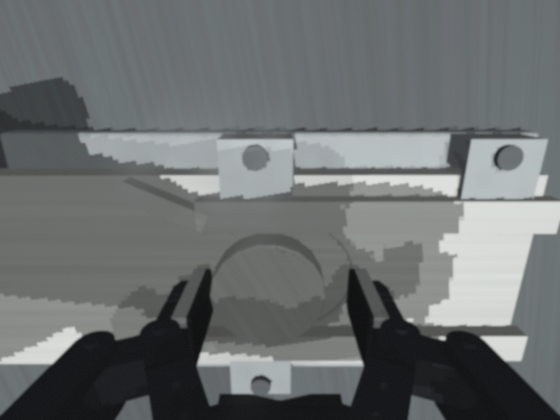

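The disc is still on the plate, between columns 214 and 324. The pocket's far edge arc shows just ahead at about column 350. I'll keep going slowly.

jog_arm:
  targets:
    - [[0, 0, 0, 0.1, -0.02, 0, 6.0], [0, 0, 0, 0.2, -0.03, 0, 6.0], [0, 0, 0, 0.3, -0.05, 0, 6.0], [0, 0, 0, 0.4, -0.07, 0, 6.0], [0, 0, 0, 0.5, -0.09, 0, 6.0], [0, 0, 0, 0.6, -0.1, 0, 6.0], [0, 0, 0, 0.7, -0.12, 0, 6.0], [0, 0, 0, 0.8, -0.14, 0, 6.0], [0, 0, 0, 0.9, -0.16, 0, 6.0], [0, 0, 0, 1.0, -0.17, 0, 6.0]]

```text
t: 12.15
ee_pos: [0.5779, 0.1303, 0.0273]
eef_rot: [-1.57, -0.0, -1.744]
contact_force: [-0.6, 0.1, -0.9]
grip_width: 0.0599
```

Run:
```python
from h import *
p,d,T,K=wrist("w8")
```

```text
{'t': np.float64(12.15), 'ee_pos': array([0.5779, 0.1303, 0.0273]), 'eef_rot': array([-1.5703e+00, -2.0000e-04, -1.7442e+00]), 'contact_force': array([-0.5799,  0.1306, -0.8718]), 'grip_width': np.float64(0.0599)}
```

View pics/w8.png

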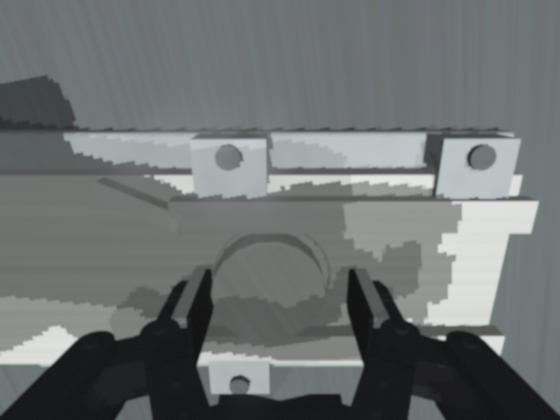

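The disc is now at columns 215–328, with only a thin crescent of pocket left at its right. It seems to be dipping. I'll continue in half-millimetre steps.

jog_arm:
  targets:
    - [[0, 0, 0, 0.05, -0.01, 0, 6.0], [0, 0, 0, 0.1, -0.02, 0, 6.0], [0, 0, 0, 0.15, -0.03, 0, 6.0], [0, 0, 0, 0.2, -0.03, 0, 6.0], [0, 0, 0, 0.25, -0.04, 0, 6.0], [0, 0, 0, 0.25, -0.04, 0, 6.0]]

```text
t: 12.8
ee_pos: [0.5801, 0.1301, 0.0273]
eef_rot: [-1.571, -0.0, -1.744]
contact_force: [-0.5, -0.6, 0.2]
grip_width: 0.0598
```

Run:
```python
from h import *
p,d,T,K=wrist("w9")
cv2.imwrite("pics/w9c.png",cv2.resize(p[215:360,190:370,::-1],None,fx=4,fy=4,interpolation=cv2.INTER_CUBIC))
```

```text
{'t': np.float64(12.8), 'ee_pos': array([0.5801, 0.1301, 0.0273]), 'eef_rot': array([-1.5708, -0.    , -1.7441]), 'contact_force': array([-0.548 , -0.5753,  0.1678]), 'grip_width': np.float64(0.0598)}
```

View pics/w9c.png

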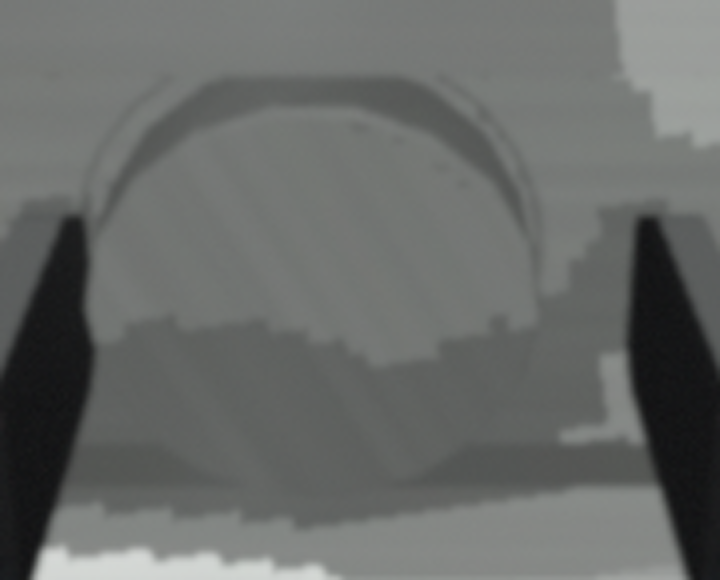

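The crop shows the pocket rim on both sides of the disc (left at about column 85, right at about 540), so it looks dropped in. I'll check its height and tilt from depth.

Run:
```python
from h import *
for f in ["w6","w7","w8","w9"]:
    z=np.load(f+".npz");T,K,d=z['T'],z['K'],z['d']
    cx={'w6':269,'w7':269,'w8':271,'w9':269}[f]
    def fit(x0,x1,y0,y1):
        vv,uu=np.mgrid[y0:y1,x0:x1]; P=np.array([world("",T,K,a,b,d=d[b,a]) for a,b in zip(uu.ravel(),vv.ravel()) if d[b,a]>0])
        m=np.abs(P[:,2]-np.median(P[:,2]))<.006; P=P[m]
        A=np.c_[P[:,:2]-P[:,:2].mean(0),np.ones(len(P))]; c=np.linalg.lstsq(A,P[:,2],rcond=None)[0]
        return c.round(4),len(P),P.mean(0).round(4)
    print(f,"disc",fit(cx-35,cx+35,262,325),"plate R",fit(400,450,225,300) if f!='w6' else fit(100,160,215,290))
```

```text
w6 disc (array([-0.0009,  0.0029,  0.0396]), 4396, array([0.515 , 0.1428, 0.0396])) plate R (array([0.0039, 0.0005, 0.0256]), 4473, array([0.4552, 0.1657, 0.0256]))
w7 disc (array([-0.0005,  0.0025,  0.0396]), 4397, array([0.564 , 0.1342, 0.0396])) plate R (array([-0.0028,  0.0027,  0.0256]), 3284, array([0.6347, 0.127 , 0.0256]))
w8 disc (array([-0.0614,  0.0019,  0.0379]), 4387, array([0.575 , 0.1312, 0.0379])) plate R (array([-0.0064,  0.0027,  0.0256]), 3285, array([0.6451, 0.1251, 0.0256]))
w9 disc (array([0.0013, 0.0023, 0.0366]), 4387, array([0.5761, 0.1302, 0.0366])) plate R (array([-0.0034,  0.0022,  0.0256]), 3279, array([0.6473, 0.1249, 0.0256]))
```

It is fully seated: its top is 11.0 mm above the plate (it was 14.0 mm) and the tilt is about 0. I'll back off and lift away.

jog_arm:
  targets:
    - [[0, 0, 0, -0.1, 0.02, 0, 6.0], [0, 0, 0, -0.25, 0.04, 0, 6.2], [0, 0, 0, -0.25, 0.04, 0, 6.4], [0, 0, 0, -0.25, 0.04, 1, 6.4], [0, 0, 0, -0.25, 0.04, 3, 6.4], [0, 0, 0, -0.25, 0.04, 6, 6.4], [0, 0, 0, -0.25, 0.04, 9, 6.4], [0, 0, 0, -0.25, 0.04, 12, 6.4], [0, 0, 0, -0.25, 0.04, 12, 6.4]]

```text
t: 13.75
ee_pos: [0.5809, 0.1306, 0.152]
eef_rot: [-1.562, 0.004, -1.745]
contact_force: [0.5, 0.3, 0.2]
grip_width: 0.064
```

Run:
```python
from h import *
p,d,T,K=wrist("w10")
p,d=read_camera("top"); cv2.imwrite("pics/t10.png",p[:,:,::-1])
```

```text
{'t': np.float64(13.75), 'ee_pos': array([0.5809, 0.1306, 0.152 ]), 'eef_rot': array([-1.5625,  0.0036, -1.7445]), 'contact_force': array([0.5034, 0.2799, 0.2149]), 'grip_width': np.float64(0.064)}
```

View pics/w10.png

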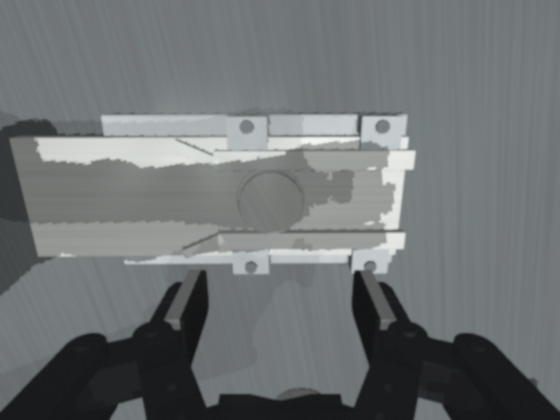

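View pics/t10.png

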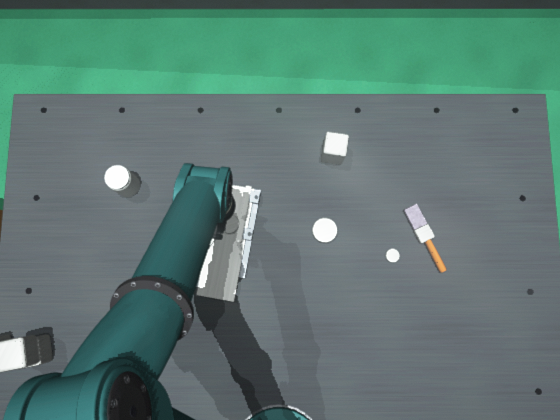

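The disc sits in the pocket at about (271,201) in the wrist view. In the top view the box, brush, can and other discs are where they were. I'll do one depth check, then hand in.

Run:
```python
from h import *
z=np.load("w10.npz");T,K,d=z['T'],z['K'],z['d']
def med(x0,x1,y0,y1):
    vv,uu=np.mgrid[y0:y1,x0:x1]; P=np.array([world("",T,K,a,b,d=d[b,a]) for a,b in zip(uu.ravel(),vv.ravel()) if d[b,a]>0])
    P=P[np.abs(P[:,2]-np.median(P[:,2]))<.006]; A=np.c_[P[:,:2]-P[:,:2].mean(0),np.ones(len(P))]; return np.linalg.lstsq(A,P[:,2],rcond=None)[0].round(4)
print("disc",med(250,292,185,220),"plate",med(330,380,180,220),med(100,200,175,215))
print(sense()['contact_force']); finish_job()
```

```text
disc [-0.0012  0.0022  0.0366] plate [-0.0012  0.0006  0.0256] [-0.0002  0.0008  0.0257]
[-0.42151537 -0.02893041 -0.6908918 ]
the job is handed in; nothing more can be done
```

The disc is lying flat and fully home in the pocket, and the job is handed in (about 14 s on the robot's clock at the last reading).

- **Moves:** I gripped the middle-sized disc and laid it flat on the open end. I then released it and pushed it along the channel with the rear finger. The sideways push I read was about 3 N at most; touching down on the plate took about 11 N. It dipped nose first, then dropped flat at about fixture x = +14 mm.
- **Seating check:** After I lifted away, depth readings put the disc's top 11.0 mm above the plate (14.0 mm while sliding), with tilt under 0.003 rad.
- **Other checks:** The gripper was clear, with only sensor noise on the force reading. The box, brush, can and other discs looked unmoved in the top view. No check failed or disagreed.

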